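# Set the length stop of a bench shear to a pattern blank and clamp it

## Task

Set the length stop of the goldsmith's bench shear to the brass pattern blank lying in its channel: slacken the red wing knob, push the stop along until the blank sits snug, without a gap, between the closed blade and the stop, then tighten the knob firmly so that the stop is clamped there again. Leave the blank in the channel and everything else on the bench where it lies.

Things in the scene. Friction and masses are not known exactly. Their poses are not given: they have to be found in the camera images.
- shear: Green bench shear bolted to the bench, base 130 x 430 mm. Origin under the base; x across (away from its front scale), y along the strip channel to the blade, z up. In mm: base x -65..65, y -225..205; bed top z 30; channel x -35..-7 between a front lip and the aluminium gauge rail (x -7..58), tops z 36. Blade housing y 85..148 up to z 165; lever from it to y 380 at x 78, z 85..166; all fixed
- blade_face (a point): Point on the closed blade's upright face, over the middle of the channel, 2 mm above the bed. Axes as shear: +y points into the blade, whose face is square to the channel. The blade stays closed
- gib: Steel wear strip lying in the gauge rail's groove (34 x 303 x 6 mm, top 36 mm above the bench), origin: centre of its underside, own y along the rail. The foot of the knob's screw clamps down on it, out of sight under the stop
- stop (a joint): Travel of the stop along the rail, m; grows towards the blade; 0.02 to 0.06 at the start, range 0 to 0.15. Slack, it slides with about 3 N of friction; clamped, it does not give under a moderate push
- stop_face (a point): Point on the stop's face towards the blank, over the middle of the channel, 32 mm above the bench. Axes as shear. The stop is a dark steel block 56 (x) x 60 (y) mm astride the rail, 37 to 70 mm above the bench, with a toe 16 mm thick reaching over the channel to this face, flush with the block's blade-side end
- stop_back (a point): Middle of the stop's flat end away from the blade (56 mm wide, 37 to 70 mm above the bench), 57 mm above the bench: the place to push. The rail runs on past it, 36 mm high. Axes as shear
- knob_grip (a point): Middle of the red wing of the clamp knob, on its vertical axis, about 98 mm above the bench over the centre of the stop block. The wing is an upright bar 58 mm long (this frame's x), 14 mm thick (its y), 26 mm high (13 mm up and down from here). The block's top is 28 mm below; the neck between is 24 mm across. The frame turns with the knob
- knob: The red knob and its screw, origin 28 mm below the wing's middle. Clockwise from above tightens. Slack: 0.03 N m, and it rises 1.2 mm per rad. Once it bites, torque and clamping force climb by about 0.25 N m and 35 N per rad, and stay when let go; 0.25 to 0.4 N m is firm. It starts clamped, 0.8 to 1.6 rad from slack. Along the rail the bite comes about 0.8 rad later per 100 mm towards the blade
- blank: Brass pattern blank, flat bar 25 x 110 x 4 mm, 0.07 to 0.13 kg, loose on the bed in the channel, its length (own y) along it; origin: centre of its underside, 30 mm above the bench. At the start it touches neither the blade (12 to 35 mm away) nor the stop
- offcut: Copper strip 25 x 150 x 4 mm lying on the bench in front of the shear; leave alone; origin: centre of its underside, long axis own y
- medal: Gold-coloured disc, 40 mm across, 4 mm thick, on the bench in front of the shear; leave alone; origin: centre of its underside
- hammer: Hammer lying behind the shear, leave alone; origin on the bench, handle along its own x
- saw: Green saw frame with a dark wooden handle, 290 x 105 mm, lying flat on the right of the bench, up to 27 mm high; leave alone; origin: where handle and frame meet, handle along its own +y
- file: Flat file with a wooden handle, 270 mm long, lying on the left; leave alone; origin: root of the blade, blade along its own +x
- pliers: Blue-handled pliers, 165 mm long, lying at the back left; leave alone; origin: the rivet, jaws along own +x
- bench_block: Steel block 72 mm square on an 80 mm square rubber foot, 36 mm high, on the right; leave alone; origin: centre of its underside
- dish: White bowl, 90 mm across, 30 mm high, at the left; leave alone; origin: centre of its underside

How it is judged:
On the way, in this order (a step that is already met when the one before it is completed fails the run):
1. the knob is slackened: its screw no longer bites on the strip in the rail (contact force between knob and gib below 5 N), for 0.2 s.
2. the stop is pushed up: the blank sits in the channel between blade and stop with no gap over 2 mm (y of stop_face in the frame of blade_face above -0.112 m and y of blank in the frame of shear above 0.028 m and x of blank in the frame of shear between -0.026 and -0.016 m and z of blank in the frame of shear between 0.028 and 0.033 m), for 0.2 s.
At the end, for the whole second after the job is handed in: The blank lies flat in the channel within 2 mm of the closed blade, the stop's face stands within 112 mm of the blade (no more than 2 mm over the blank's length), and the knob's screw clamps the stop to the strip in the rail with more than 20 N (about 0.17 N m on the knob) (all of step 2 and contact force between knob and gib above 20 N); the robot touches nothing.
It fails at once if another thing lying on the bench (copper strip, disc, hammer, saw frame, file, pliers, steel block or bowl) is moved by more than 30 mm (distance of any of offcut, medal, hammer, saw, file, pliers, bench_block, dish from where it was at the start of the episode above 0.03 m).
It also fails if it takes over 64 s, if anything falls off the work surface, if the arm or the gripper's body presses on something with over 40 N, if the wrist force passes 120 N, or if a joint passes its speed limit or range.

## Robot

A 6-joint arm with a two-finger parallel gripper is mounted at the origin on the work surface. World frame = base frame: x ahead of the robot, y to its left, z up, the work surface at z = 0. Lengths are in m, angles in rad, forces in N, time in s.
With the tool pointing down it reaches from about 0.375 to 0.9 m from the base axis. Payload 3.1 kg.
Tool frame: the origin (TCP) lies on the centre line of the jaws, within the pads' length; the fingertips stand 19 mm ahead of it and the grasp point (between the pads) is the TCP; z points along the fingers, y is the line along which they close (so a half turn about z gives the same grasp; the last joint's range is limited). The gripper opens to 85 mm and grips with 20 to 120 N. Pads are 22 mm wide; open, the fingers measure 114 mm over their backs; the gripper's body (76 mm by 85 mm) begins 54 mm behind the grasp point. The pads swing forward as they close: fully open they stand 13 mm farther back than shut.
Start: joints at [-0.178, 0.527, 1.433, -0, 1.181, -0.178], TCP at [0.625, 0, 0.216] pointing down, gripper open.
Joint ranges: [-3.08, 3.08], [-0.75, 2.2], [0.22, 2.44], [-1.43, 4.57], [0, 2.65], [-2.85, 2.85]. Speed limits (rad/s): [2.79, 2.79, 3.14, 3.14, 3.14, 3.14].

## Interface

Orientations are given as a unit quaternion [x, y, z, w].
In Python, from station import manip gives the robot as it stands.
- The arm moves only by the tool servo_tool, never from a script. Its argument "rows" is a list that holds one entry, the list of rows, each a list of 7 numbers: the turn, a rotation vector about the tool's x, y, z in degrees, then the shift along the tool's x, y, z in m, then the gripper command: -1 is shut, 1 is fully open, values between are in proportion. In form: [[[wx, wy, wz, tx, ty, tz, jaw], ...]]. A call has 1 to 8 rows; each row shifts and turns the commanded pose from where the row before left it, along the tool's axes as they then stand; what a row does not reach is not made up. A row lasts 1/12 s, in which the tool goes at most 41.7 mm and 7.16 degrees, less where a joint would pass 70% of its speed; a pose out of reach is approached as far as the arm can. A call is refused whole if a number of a shift passes 0.0417 or a number of a turn 7.16, either way. A call with a gripper value outside its range is refused whole. The fingers move at their own pace and stop on an object; "squeeze" is the grip in N (left out, the last holds). Time passes only in rows, so rows that do not move let the fingers close. It gives the time, the measured TCP pose, the force, the opening and the grip force at its end, in the units of the state.
- manip.sense(): the state, without advancing time (a new reading comes with each control period).
- manip.snapshot(name): name is "scene" or "side" or "wrist"; returns the picture (480x640x3 uint8, blue, green, red); there is no depth.
- manip.camera_info(name): a dict with "K" (3x3 intrinsics, pixels), "camera_from_world" (4x4, takes a point from world to camera coordinates). Camera axes: x right, y down, z forward; pixel columns grow to the right and rows downward; lengths in m; the calibration is good to about 2 mm. The wrist camera is an equidistant fisheye: a pixel r from the principal point sees the ray r / f radians off the axis. A picture is of the moment at which its call begins: read the wrist's pose just before it. camera_info takes no time and is no camera call; for the wrist camera it gives the pose at the moment of the call.
- manip.sign_off(): hands the job in; it is judged then, once.
The state is a dict: "t": time; "q": joint angles; "qd": joint speeds; "tau": joint torques, N m; "tcp_pos": TCP position; "tool_rot": TCP orientation; "force": force on the tool from outside, world axes, zero at the start; "ft_torque": the same for the moment, N m; "finger_gap": opening from 0.0 (shut) to 1.0 (fully open); "gripper_force": force on a finger pad.
Only numpy, scipy, OpenCV 4.12 (cv2) and the standard library are available. Lean on these libraries where they do the work, as an engineer would, in place of code of your own. Each camera call takes 0.05 s, during which the arm holds its last target. There are 200 camera calls.

## Working session

There is one attempt and no reset: what is moved stays moved. The work goes in short steps, Python scripts to look and compute and a tool call to move; the robot and the scene stay as the last step left them, time stands still between calls to the robot, and variables do not carry over. Pictures are saved under pics/ and viewed, at most 10 in all, crops included, and the job is handed in when it is done.

Besides the shell and the picture viewer there is one more tool, called as name(argument=value, ...), one argument or row to a line, values as JSON. servo_tool: Moves the arm, as the interface text tells. Its arguments: {"type":"object","properties":{"rows":{"type":"array","items":{"type":"array","items":{"type":"array","items":{"type":"number"}}}},"squeeze":{"type":"number"}},"required":["rows"]}

```bash
mkdir -p pics
python3 - <<'E'
from station import manip
import cv2,numpy as np
for n in("scene","side","wrist"):
    c=manip.camera_info(n);print(n,np.round(c["K"],1).tolist(),np.round(c["camera_from_world"],4).tolist())
    cv2.imwrite(f"pics/{n}0.png",manip.snapshot(n))
print(manip.sense())
E
```

```text
scene [[545.6, 0.0, 311.5], [0.0, 545.6, 243.4], [0.0, 0.0, 1.0]] [[-0.5711, 0.8208, -0.0106, 0.3087], [0.6645, 0.4547, -0.593, -0.297], [-0.482, -0.3457, -0.8051, 1.6143], [0.0, 0.0, 0.0, 1.0]]
side [[606.4, 0.0, 319.6], [0.0, 606.4, 228.8], [0.0, 0.0, 1.0]] [[0.849, -0.5284, 0.0066, -0.4632], [-0.3677, -0.5995, -0.7109, 0.2571], [0.3796, 0.6011, -0.7032, 1.481], [0.0, 0.0, 0.0, 1.0]]
wrist [[371.6, 0.0, 318.0], [0.0, 371.6, 238.2], [0.0, 0.0, 1.0]] [[1.0, 0.0007, -0.0021, -0.6252], [0.0014, -0.9446, 0.3283, -0.0424], [-0.0017, -0.3283, -0.9446, 0.3812], [0.0, 0.0, 0.0, 1.0]]
{'t': 0.15, 'q': array([-1.78528354e-01,  5.28263621e-01,  1.43358853e+00,  1.60588479e-05,
        1.18140864e+00, -1.78515961e-01]), 'qd': array([-0.00058957, -0.00251449, -0.00281036, -0.00021501, -0.00092928,
        0.00072758]), 'tau': array([ 1.17890530e-03, -4.42742836e+01, -1.78276026e+01, -2.15643640e-04,
        5.61750654e-03, -9.84718270e-06]), 'tcp_pos': array([6.24435721e-01, 1.18279854e-04, 2.15057879e-01]), 'tool_rot': array([ 7.07113077e-01,  7.07099994e-01, -4.69572082e-04, -6.89365766e-04]), 'force': array([0.13729248, 0.22403496, 0.28806915]), 'ft_torque': array([-0.02856028,  0.02796605,  0.01522952]), 'gripper_force': 0.0, 'finger_gap': 0.9999255179617824}
```

View pics/scene0.png

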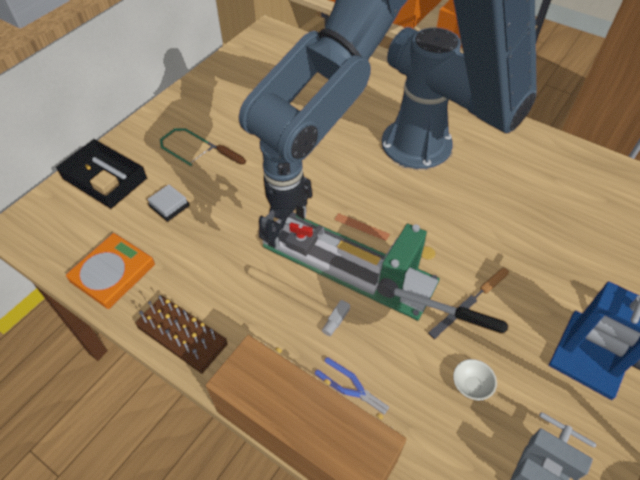

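View pics/wrist0.png

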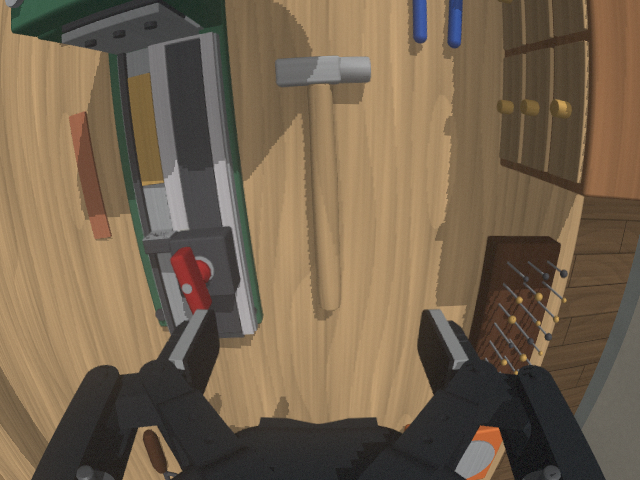

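View pics/side0.png

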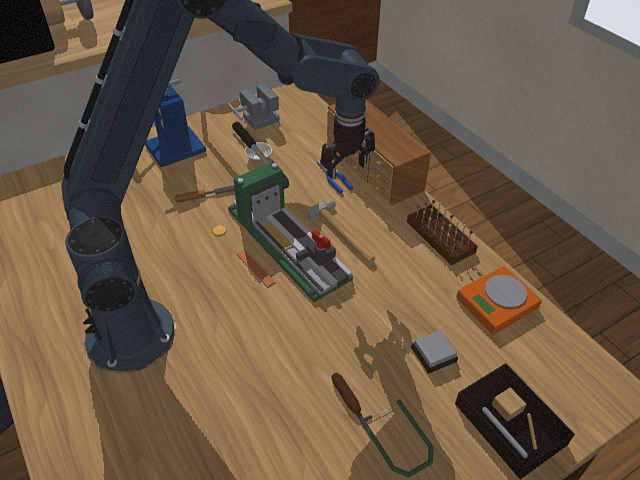

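The three pictures show the shear nearly along world +y. In the wrist view the stop block is around (205,265), the red wing runs from (183,255) to (200,310), and the blank spans about (140,75) to (148,184). I'll crop closer to get exact pixels.

Run:
```python
import cv2
a=cv2.imread("pics/wrist0.png")[60:350,90:280]
b=cv2.resize(a,None,fx=2,fy=2,interpolation=cv2.INTER_CUBIC)
s=cv2.imread("pics/side0.png")[220:310,220:360]
s=cv2.resize(s,(420,270),interpolation=cv2.INTER_CUBIC)
import numpy as np
o=np.zeros((580,800,3),np.uint8);o[:,:380]=b;o[:270,380:]=s
s=cv2.imread("pics/scene0.png")[200:300,260:400]
o[275:575,380:]=cv2.resize(s,(420,300),interpolation=cv2.INTER_CUBIC)
cv2.imwrite("pics/crop0.png",o)
```

```text
(no output)
```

View pics/crop0.png

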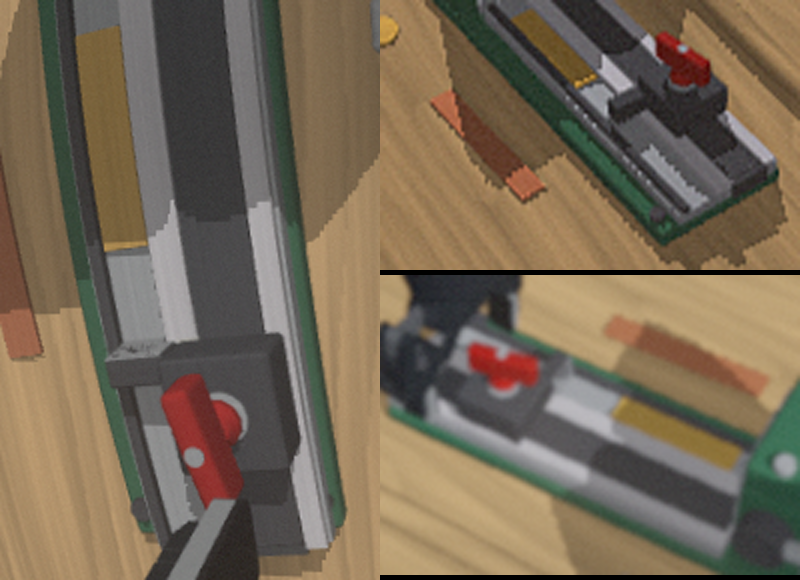

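Crop: the block's top corners are at crop (162,345), (268,337) and (280,470). The wing top runs from about (185,378) to (220,505), and the blank's top corners are (78,37), (121,27), (146,243) and (104,247). Next I project these at their known heights.

```bash
cat > h.py <<'E'
from station import manip
import numpy as np
def ray(n,px,z,c=None):
    """world point at height z seen at pixel"""
    c=c or manip.camera_info(n);K=np.array(c["K"]);T=np.array(c["camera_from_world"])
    d=np.array([(px[0]-K[0,2])/K[0,0],(px[1]-K[1,2])/K[1,1]])
    if n=="wrist":
        r=np.hypot(*d)+1e-12;v=np.r_[d/r*np.sin(r),np.cos(r)]
    else: v=np.r_[d,1]
    o=-T[:3,:3].T@T[:3,3];v=T[:3,:3].T@v
    return o+v*(z-o[2])/v[2]
E
python3 - <<'E'
from h import *
W=lambda u,v,z:ray("wrist",(90+u/2,60+v/2),z)*1000
S=lambda u,v,z:ray("side",(220+(u-380)/3,220+v/3),z)*1000
C=lambda u,v,z:ray("scene",(260+(u-380)/3,200+(v-275)/3),z)*1000
for k,p in dict(TL=W(162,345,.07),TR=W(268,337,.07),BR=W(280,470,.07),toe=W(108,352,.07),
 railR1=W(262,100,.036),railR2=W(330,548,.036),railL1=W(123,27,.036),railL2=W(165,540,.036),
 bTL=W(78,37,.034),bTR=W(121,27,.034),bBR=W(146,243,.034),bBL=W(104,247,.034),
 wTL=W(163,385,.111),wTR=W(197,375,.111),wBL=W(205,508,.111),wBR=W(238,490,.111),wc=W(193,457,.111),
 sc=S(683,48,.111),cc=C(502,352,.111),
 sBlkR=S(728,85,.07), sblank=S(580,83,.034),cblank=C(745,455,.034)).items():print(k,p.round(1)[:2])
E
```

```text
TL [492.3 -14.4]
TR [543.3 -10.8]
BR [543.  -76.2]
toe [463.6 -17.8]
railR1 [537.2  91.6]
railR2 [ 556.7 -142.4]
railL1 [468.3 132.7]
railL2 [ 459.5 -142.6]
bTL [442.2 131.4]
bTR [466.2 133.1]
bBR [473.6  26.4]
bBL [449.7  25.3]
wTL [508.5 -17.7]
wTR [523.9 -13.3]
wBL [518.8 -73.9]
wBR [535.  -64.4]
wc [517.1 -49.5]
sc [517.3 -51.1]
cc [515.3 -47.5]
sBlkR [548.5 -76.2]
sblank [455.2  24. ]
cblank [442.4 139.7]
```

The block's width comes out at 51 mm (56 nominal) and the blank's length at 107 mm (110 nominal), so the heights and sizes fit. Shear yaw is about +4°, the knob is near (0.517, -0.048), and the wing's long axis is about 101° from world x. I'll move above it and look from close by.

servo_tool(
  rows=[
    [[0, 0, 0, -0.012, -0.027, 0, 1], [0, 0, 0, -0.012, -0.027, 0, 1], [0, 0, 0, -0.012, -0.027, 0, 1], [0, 0, 0, -0.012, -0.027, 0, 1], [0, 0, -5.5, 0, 0, 0, 0.6], [0, 0, -5.5, 0, 0, 0, 0.6], [0, 0, 0, 0, 0, 0, 0.6], [0, 0, 0, 0, 0, 0, 0.6]],
  ],
)

```text
t: 0.82
tcp_pos: [0.517, -0.048, 0.2158]
tool_rot: [0.637, 0.771, 0.0, -0.0]
force: [-0.2, 1.0, 0.8]
finger_gap: 0.797
gripper_force: 0.0
```

Run:
```python
from h import *
import cv2,pickle
c=manip.camera_info("wrist");im=manip.snapshot("wrist");cv2.imwrite("pics/wrist1.png",im);pickle.dump(c,open("c1.pkl","wb"))
s=manip.sense();print(s["tcp_pos"],s["tool_rot"],s["force"])
```

```text
[ 0.5171169  -0.04795572  0.21573658] [ 6.36916803e-01  7.70932543e-01 -2.65398942e-06 -2.13796302e-05] [-0.10884361 -0.44867999 -0.45732109]
```

View pics/wrist1.png

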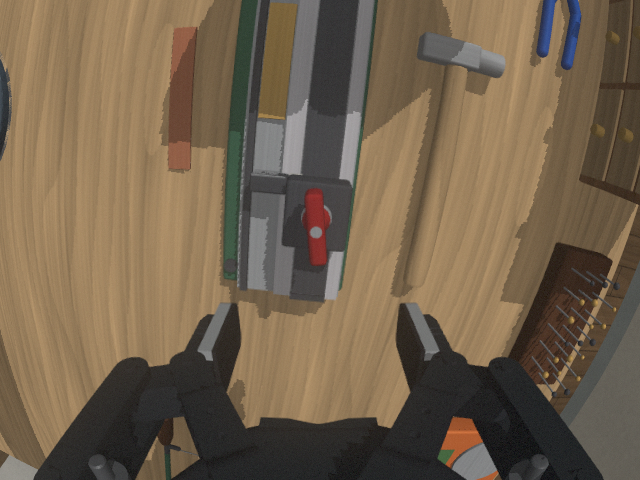

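Now the wing is nearly upright in the image, running from about (314,188) to (318,264) with its centre dot at (316,232). It sits between the fingers' columns, 235 to 400, with midpoint 318.

Run:
```python
from h import *
import pickle,cv2
c=pickle.load(open("c1.pkl","rb"));im=cv2.imread("pics/wrist1.png").astype(int)
m=((im[...,2]>90)&(im[...,1]<60)&(im[...,0]<60)).astype(np.uint8);m[:170]=0;m[290:]=0
for v in (195,200,240,246,252,258,262):
    u=np.nonzero(m[v,280:350])[0]+280;print(v,u.min(),u.max(),ray("wrist",(u.min(),v),.111,c)[:2].round(4),ray("wrist",(u.max()+1,v),.111,c)[:2].round(4))
print(ray("wrist",(316,232),.111,c))
for p in ((314,188),(318,264)): print(ray("wrist",p,.111,c))
for p in ((352,181),(349,250),(289,178)): print("blk",ray("wrist",p,.07,c))
for p in ((259,118),(284,120),(296,2),(271,0)): print("blank",ray("wrist",p,.034,c))
```

```text
195 306 322 [ 0.5047 -0.023 ] [ 0.5168 -0.0207]
200 305 322 [ 0.5047 -0.0268] [ 0.5175 -0.0243]
240 309 325 [ 0.5131 -0.0565] [ 0.5256 -0.0541]
246 309 325 [ 0.514  -0.0612] [ 0.5266 -0.0588]
252 310 325 [ 0.5156 -0.0658] [ 0.5275 -0.0635]
258 311 326 [ 0.5172 -0.0705] [ 0.5292 -0.0682]
262 311 325 [ 0.5178 -0.0738] [ 0.5291 -0.0716]
[ 0.51708344 -0.04927343  0.111     ]
[ 0.50942678 -0.01682697  0.111     ]
[ 0.52342937 -0.07437748  0.111     ]
blk [ 0.54034668 -0.01314901  0.07      ]
blk [ 0.55091041 -0.073407    0.07      ]
blk [ 0.48863908 -0.02055995  0.07      ]
blank [0.45031542 0.02291638 0.034     ]
blank [0.47313519 0.02481941 0.034     ]
blank [0.46291617 0.13585016 0.034     ]
blank [0.4402123  0.13447033 0.034     ]
```

Wing yaw is 16°, so I need 4.5° more. Its centre is (0.517, -0.0485), right under the tool. I'll turn, descend to z 0.098 and close.

servo_tool(
  rows=[
    [[0, 0, -4.5, 0, 0, 0.02, 0.2], [0, 0, 0, 0, 0, 0.03, 0.2], [0, 0, 0, 0, 0, 0.03, 0.2], [0, 0, 0, 0, 0, 0.026, 0.2], [0, 0, 0, 0, 0, 0.012, 0.2], [0, 0, 0, 0, 0, 0, 0.2], [0, 0, 0, 0, 0, 0, -0.2], [0, 0, 0, 0, 0, 0, -0.5]],
  ],
  squeeze=60,
)

```text
t: 1.53
tcp_pos: [0.518, -0.0481, 0.0985]
tool_rot: [0.605, 0.796, 0.0, 0.001]
force: [1.1, -0.1, -0.0]
finger_gap: 0.323
gripper_force: 0.0
```

servo_tool(
  rows=[
    [[0, 0, 0, 0, 0, 0, -1], [0, 0, 0, 0, 0, 0, -1], [0, 0, 0, 0, 0, 0, -1], [0, 0, 0, 0, 0, 0, -1], [0, 0, 0, 0, 0, 0, -1]],
  ],
)

```text
t: 1.95
tcp_pos: [0.5172, -0.048, 0.0983]
tool_rot: [0.605, 0.796, 0.0, 0.0]
force: [0.2, -0.7, -0.5]
finger_gap: -0.0
gripper_force: 0.0
```

Run:
```python
from h import *
s=manip.sense();print({k:np.round(s[k],3) for k in("t","q","tcp_pos","tool_rot","force","ft_torque","finger_gap","gripper_force")})
```

```text
{'t': np.float64(1.95), 'q': array([-0.308,  0.566,  1.803,  0.   ,  0.772, -0.578]), 'tcp_pos': array([ 0.517, -0.048,  0.098]), 'tool_rot': array([0.605, 0.796, 0.   , 0.   ]), 'force': array([ 0.239, -0.711, -0.507]), 'ft_torque': array([0.002, 0.037, 0.063]), 'finger_gap': np.float64(-0.0), 'gripper_force': np.float64(0.0)}
```

The jaws shut completely, so the wing isn't between them. I'll look.

Run:
```python
from h import *
import cv2
w=manip.snapshot("wrist");s=manip.snapshot("side");c=manip.snapshot("scene")
o=np.zeros((600,800,3),np.uint8)
o[:480,:400]=cv2.resize(w[120:360,220:420],(400,480))
o[:300,400:]=cv2.resize(s[160:310,230:430],(400,300))
o[300:,400:]=cv2.resize(c[160:310,220:420],(400,300))
cv2.imwrite("pics/m2.png",o)
```

```text
(no output)
```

View pics/m2.png

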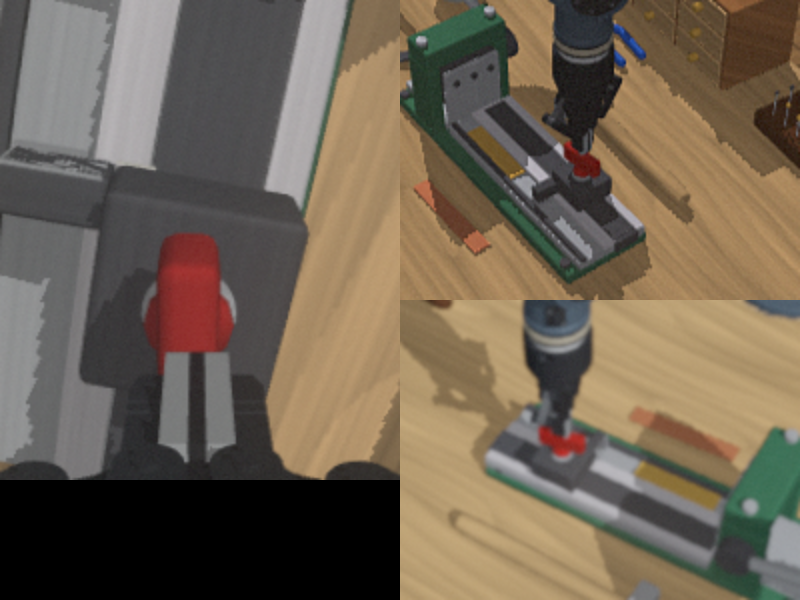

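Run:
```python
from h import *
from scipy.spatial.transform import Rotation as R
s=manip.sense();c=manip.camera_info("wrist");T=np.array(c["camera_from_world"]);K=np.array(c["K"])
r=R.from_quat(s["tool_rot"])
def pr(n,P):
    c=manip.camera_info(n);T=np.array(c["camera_from_world"]);K=np.array(c["K"])
    p=T[:3,:3]@P+T[:3,3]
    if n=="wrist":
        h=np.hypot(p[0],p[1]);q=p[:2]/h*np.arctan2(h,p[2])
    else:q=p[:2]/p[2]
    return (q*K[0,0]+K[:2,2]).round(1)
for x in(-11,0,11):
  for z in(0,19): 
    P=s["tcp_pos"]+r.apply([x/1e3,0,z/1e3]);print(x,z,*[pr(n,P) for n in("wrist","side","scene")])
for x in(-29,0,29):
  for z in (85,111): 
    P=np.array([.517-.275*x/1e3,-.0485+.96*x/1e3,z/1e3]);print("wing",x,z,*[pr(n,P) for n in("wrist","side","scene")])
print("crop maps: wrist 220+u/2,120+v/2; side 230+(u-400)/2,160+v/2; scene 220+(u-400)/2,160+(v-300)/2")
```

```text
-11 0 [315.1 317.1] [323.3 240.9] [295.9 228.2]
-11 19 [315.3 298.8] [323.3 246. ] [296.2 233.1]
0 0 [315.  297.6] [320.2 238.8] [300.2 229.4]
0 19 [315.3 280.5] [320.2 243.9] [300.4 234.3]
11 0 [315.  276.9] [317.1 236.8] [304.6 230.6]
11 19 [315.3 261.3] [317.1 241.8] [304.7 235.4]
wing -29 85 [315.6 333.4] [328.6 247.8] [288.9 229.6]
wing -29 111 [315.3 362.6] [328.7 240.9] [288.4 222.9]
wing 0 85 [314.9 286.5] [320.3 242.4] [300.2 232.6]
wing 0 111 [314.5 312.3] [320.4 235.4] [299.9 225.9]
wing 29 85 [314.3 232.8] [312.2 237.1] [311.6 235.6]
wing 29 111 [313.7 252.4] [312.1 230.1] [311.5 229. ]
crop maps: wrist 220+u/2,120+v/2; side 230+(u-400)/2,160+v/2; scene 220+(u-400)/2,160+(v-300)/2
```

In the side and scene views the shut fingertips end at the wing's top edge, near (322,235) and (300,226). The wing itself projects where I predicted, so the tips stand about 30 mm higher than the stated geometry implies. I'll open, lower a little (safe either way) and feel.

servo_tool(
  rows=[
    [[0, 0, 0, 0, 0, -0.004, 0.2], [0, 0, 0, 0, 0, 0, 0.2], [0, 0, 0, 0, 0, 0, 0.2], [0, 0, 0, 0, 0, 0.004, 0.2], [0, 0, 0, 0, 0, 0.004, 0.2], [0, 0, 0, 0, 0, 0.003, 0.2], [0, 0, 0, 0, 0, 0, 0.2], [0, 0, 0, 0, 0, 0, 0.2]],
  ],
)

```text
t: 2.77
tcp_pos: [0.5166, -0.0479, 0.0903]
tool_rot: [0.605, 0.796, -0.0, -0.001]
force: [-0.0, -0.6, -0.5]
finger_gap: 0.598
gripper_force: 0.0
```

Run:
```python
from h import *
import cv2
w=manip.snapshot("wrist");s=manip.snapshot("side");c=manip.snapshot("scene")
o=np.zeros((600,800,3),np.uint8)
o[:600,:400]=cv2.resize(w[180:480,220:420],(400,600))
o[:300,400:]=cv2.resize(s[195:270,270:370],(400,300),interpolation=2)
o[300:,400:]=cv2.resize(c[185:260,250:350],(400,300),interpolation=2)
cv2.imwrite("pics/m3.png",o)
```

```text
(no output)
```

View pics/m3.png

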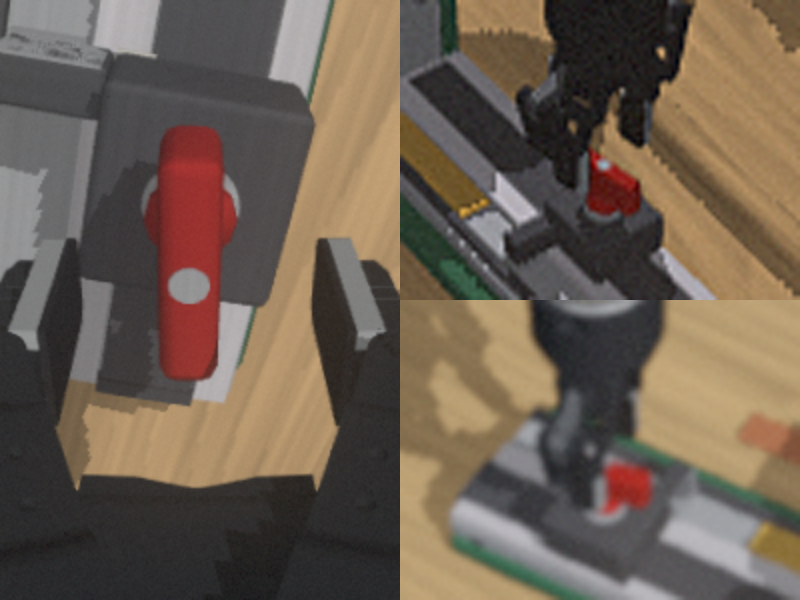

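The jaws now straddle the wing, with the pads at columns 242 and 388, the wing at 315 and its dot at (314,323). I'll close here.

servo_tool(
  rows=[
    [[0, 0, 0, 0, 0, 0, -0.2], [0, 0, 0, 0, 0, 0, -0.5], [0, 0, 0, 0, 0, 0, -0.7], [0, 0, 0, 0, 0, 0, -1], [0, 0, 0, 0, 0, 0, -1], [0, 0, 0, 0, 0, 0, -1], [0, 0, 0, 0, 0, 0, -1]],
  ],
  squeeze=60,
)

```text
t: 3.5
tcp_pos: [0.5152, -0.0482, 0.0911]
tool_rot: [0.605, 0.796, -0.001, -0.001]
force: [-4.4, -0.3, 6.0]
finger_gap: 0.136
gripper_force: 58.6
```

It's held, but only 8 mm lower than the miss, so the grip is likely shallow. I'll reopen and feel my way down for a deeper one.

servo_tool(
  rows=[
    [[0, 0, 0, 0, 0, 0, -0.2], [0, 0, 0, 0, 0, 0, -0.2], [0, 0, 0, 0, 0, 0, -0.2], [0, 0, 0, 0, 0, 0.003, -0.2], [0, 0, 0, 0, 0, 0.002, -0.2], [0, 0, 0, 0, 0, 0, -0.2]],
  ],
)

```text
t: 4.0
tcp_pos: [0.5168, -0.0478, 0.0852]
tool_rot: [0.605, 0.796, -0.0, -0.0]
force: [0.8, -0.3, 0.1]
finger_gap: 0.397
gripper_force: 0.0
```

servo_tool(
  rows=[
    [[0, 0, 0, 0, 0, 0.003, -0.2], [0, 0, 0, 0, 0, 0.001, -0.2], [0, 0, 0, 0, 0, 0, -0.2]],
  ],
)

```text
t: 4.25
tcp_pos: [0.5168, -0.0479, 0.0814]
tool_rot: [0.605, 0.796, -0.0, -0.0]
force: [-0.3, 1.1, -0.2]
finger_gap: 0.4
gripper_force: 0.0
```

There's still no contact with the block, although the stated geometry puts the tips 8 mm inside it. That confirms the tool is shorter than stated, so I keep feeling downwards.

servo_tool(
  rows=[
    [[0, 0, 0, 0, 0, 0.003, -0.2], [0, 0, 0, 0, 0, 0.001, -0.2], [0, 0, 0, 0, 0, 0, -0.2]],
  ],
)

```text
t: 4.5
tcp_pos: [0.5167, -0.0479, 0.0775]
tool_rot: [0.605, 0.796, -0.0, -0.0]
force: [-0.4, -0.3, -1.0]
finger_gap: 0.402
gripper_force: 0.0
```

servo_tool(
  rows=[
    [[0, 0, 0, 0, 0, 0.002, -0.2], [0, 0, 0, 0, 0, 0.001, -0.2], [0, 0, 0, 0, 0, 0, -0.2]],
  ],
)

```text
t: 4.75
tcp_pos: [0.5168, -0.0479, 0.0746]
tool_rot: [0.605, 0.796, -0.0, -0.0]
force: [0.0, -1.1, -0.2]
finger_gap: 0.399
gripper_force: 0.0
```

servo_tool(
  rows=[
    [[0, 0, 0, 0, 0, 0, -0.5], [0, 0, 0, 0, 0, 0, -0.7], [0, 0, 0, 0, 0, 0, -1], [0, 0, 0, 0, 0, 0, -1], [0, 0, 0, 0, 0, 0, -1], [0, 0, 0, 0, 0, 0, -1]],
  ],
  squeeze=70,
)

```text
t: 5.25
tcp_pos: [0.5152, -0.0482, 0.0751]
tool_rot: [0.605, 0.796, -0.001, -0.001]
force: [-5.0, -3.0, 5.5]
finger_gap: 0.146
gripper_force: 69.1
```

Run:
```python
from h import *
import cv2
s=manip.sense();print({k:np.round(s[k],3) for k in("t","q","tcp_pos","tool_rot","force","ft_torque","finger_gap","gripper_force")})
w=manip.snapshot("wrist");s=manip.snapshot("side");c=manip.snapshot("scene")
o=np.zeros((600,800,3),np.uint8)
o[:600,:400]=cv2.resize(w[180:480,220:420],(400,600))
o[:300,400:]=cv2.resize(s[195:270,270:370],(400,300),interpolation=2)
o[300:,400:]=cv2.resize(c[185:260,250:350],(400,300),interpolation=2)
cv2.imwrite("pics/m4.png",o)
```

```text
{'t': np.float64(5.25), 'q': array([-0.309,  0.606,  1.818, -0.002,  0.721, -0.578]), 'tcp_pos': array([ 0.515, -0.048,  0.075]), 'tool_rot': array([ 0.605,  0.796, -0.001, -0.001]), 'force': array([-4.983, -3.033,  5.533]), 'ft_torque': array([-0.489,  0.714, -0.185]), 'finger_gap': np.float64(0.146), 'gripper_force': np.float64(69.095)}
```

View pics/m4.png

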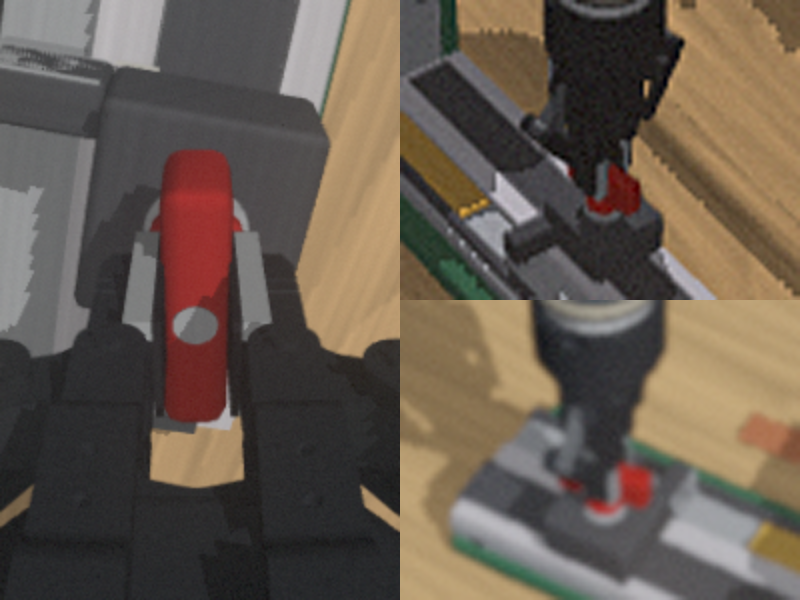

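The wing is now held well within the pads: gap 0.146, 69 N. I trim the 1.5 mm sideways offset, then unscrew counter-clockwise (negative about tool z), following the screw's rise.

servo_tool(
  rows=[
    [[0, 0, 0, 0, -0.0016, 0, -1], [0, 0, -7, 0, 0, -0.0001, -1], [0, 0, -7, 0, 0, -0.0001, -1], [0, 0, -7, 0, 0, -0.0002, -1], [0, 0, -7, 0, 0, -0.0001, -1], [0, 0, -7, 0, 0, -0.0002, -1], [0, 0, 0, 0, 0, 0, -1]],
  ],
)

```text
t: 5.98
tcp_pos: [0.5144, -0.0486, 0.0752]
tool_rot: [0.337, 0.942, -0.0, -0.001]
force: [-3.5, -2.6, 0.2]
finger_gap: 0.146
gripper_force: 68.5
```

```bash
cat > st.py <<'E'
from h import *
from scipy.spatial.transform import Rotation as R
s=manip.sense();x=R.from_quat(s["tool_rot"]).apply([1,0,0]);s["yaw"]=np.degrees(np.arctan2(x[1],x[0]))-90
print({k:np.round(s[k],3).tolist() for k in("t","q","tcp_pos","yaw","force","ft_torque","finger_gap","gripper_force")})
E
python3 st.py
```

```text
{'t': 5.983, 'q': [-0.31, 0.605, 1.821, -0.001, 0.718, -1.193], 'tcp_pos': [0.514, -0.049, 0.075], 'yaw': 50.66, 'force': [-3.511, -2.552, 0.184], 'ft_torque': [-0.329, 0.539, 0.198], 'finger_gap': 0.146, 'gripper_force': 68.454}
```

servo_tool(
  rows=[
    [[0, 0, -7, 0, 0, -0.0001, -1], [0, 0, -7, 0, 0, -0.0002, -1], [0, 0, -7, 0, 0, -0.0001, -1], [0, 0, -7, 0, 0, -0.0002, -1], [0, 0, 0, 0, 0, 0, -1]],
  ],
)

```text
t: 6.4
tcp_pos: [0.514, -0.0484, 0.0754]
tool_rot: [0.1, 0.995, -0.0, -0.002]
force: [-3.5, -3.0, -3.9]
finger_gap: 0.151
gripper_force: 68.2
```

```bash
python3 st.py
```

```text
{'t': 6.4, 'q': [-0.31, 0.605, 1.821, -0.001, 0.719, -1.679], 'tcp_pos': [0.514, -0.048, 0.075], 'yaw': 78.496, 'force': [-3.481, -2.993, -3.882], 'ft_torque': [-0.462, 0.594, 0.019], 'finger_gap': 0.151, 'gripper_force': 68.161}
```

servo_tool(
  rows=[
    [[0, 0, -7, 0, 0, -0.0001, -1], [0, 0, -7, 0, 0, -0.0002, -1], [0, 0, -7, 0, 0, -0.0001, -1], [0, 0, -7, 0, 0, -0.0002, -1], [0, 0, 0, 0, 0, 0, -1]],
  ],
)

```text
t: 6.82
tcp_pos: [0.5139, -0.0483, 0.076]
tool_rot: [-0.142, 0.99, 0.0, -0.002]
force: [-5.1, -2.5, -4.9]
finger_gap: 0.144
gripper_force: 68.1
```

```bash
python3 st.py
```

```text
{'t': 6.817, 'q': [-0.31, 0.603, 1.821, -0.001, 0.721, -2.166], 'tcp_pos': [0.514, -0.048, 0.076], 'yaw': -253.63, 'force': [-5.059, -2.467, -4.89], 'ft_torque': [-0.576, 0.643, 0.045], 'finger_gap': 0.144, 'gripper_force': 68.139}
```

The moment has dropped to near zero, so the screw is slack after about 1.4 rad. I turn 14° more for margin and hold 0.2 s, then push along the rail (world direction (-0.087, 0.996)). With tool yaw 120° that is tool x -0.43, y +0.90.

servo_tool(
  rows=[
    [[0, 0, -7, 0, 0, -0.0002, -1], [0, 0, -7, 0, 0, -0.0001, -1], [0, 0, 0, 0, 0, 0, -1], [0, 0, 0, 0, 0, 0, -1], [0, 0, 0, 0, 0, 0, -1]],
  ],
)

```text
t: 7.23
tcp_pos: [0.5141, -0.0481, 0.0764]
tool_rot: [-0.261, 0.965, 0.001, -0.001]
force: [-4.7, -3.0, -6.9]
finger_gap: 0.145
gripper_force: 68.1
```

```bash
python3 st.py
```

```text
{'t': 7.233, 'q': [-0.31, 0.603, 1.821, -0.0, 0.721, -2.407], 'tcp_pos': [0.514, -0.048, 0.076], 'yaw': -239.796, 'force': [-4.685, -2.952, -6.907], 'ft_torque': [-0.525, 0.741, -0.023], 'finger_gap': 0.145, 'gripper_force': 68.123}
```

servo_tool(
  rows=[
    [[0, 0, 0, -0.0017, 0.0036, 0, -1], [0, 0, 0, -0.0017, 0.0036, 0, -1], [0, 0, 0, -0.0017, 0.0036, 0, -1], [0, 0, 0, -0.0017, 0.0036, 0, -1], [0, 0, 0, -0.0017, 0.0036, 0, -1]],
  ],
)

```text
t: 7.65
tcp_pos: [0.5124, -0.0282, 0.0765]
tool_rot: [-0.261, 0.965, 0.001, -0.001]
force: [-4.5, -2.9, -5.9]
finger_gap: 0.145
gripper_force: 68.2
```

```bash
python3 st.py
```

```text
{'t': 7.65, 'q': [-0.273, 0.6, 1.829, -0.0, 0.716, -2.371], 'tcp_pos': [0.512, -0.028, 0.077], 'yaw': -239.778, 'force': [-4.513, -2.948, -5.907], 'ft_torque': [-0.644, 0.751, -0.042], 'finger_gap': 0.145, 'gripper_force': 68.197}
```

It slides freely along that direction with the lateral force unchanged. I continue.

servo_tool(
  rows=[
    [[0, 0, 0, -0.0017, 0.0036, 0, -1], [0, 0, 0, -0.0017, 0.0036, 0, -1], [0, 0, 0, -0.0017, 0.0036, 0, -1], [0, 0, 0, -0.0017, 0.0036, 0, -1], [0, 0, 0, -0.0017, 0.0036, 0, -1], [0, 0, 0, -0.0017, 0.0036, 0, -1], [0, 0, 0, -0.0017, 0.0036, 0, -1]],
  ],
)

```text
t: 8.23
tcp_pos: [0.5101, -0.0005, 0.0768]
tool_rot: [-0.261, 0.965, 0.0, -0.001]
force: [-4.4, -3.4, -4.6]
finger_gap: 0.145
gripper_force: 68.3
```

servo_tool(
  rows=[
    [[0, 0, 0, -0.0009, 0.0018, 0, -1], [0, 0, 0, -0.0009, 0.0018, 0, -1], [0, 0, 0, -0.0009, 0.0018, 0, -1], [0, 0, 0, -0.0009, 0.0018, 0, -1], [0, 0, 0, -0.0009, 0.0018, 0, -1]],
  ],
)

```text
t: 8.65
tcp_pos: [0.5092, 0.0094, 0.0768]
tool_rot: [-0.261, 0.965, 0.0, -0.001]
force: [-4.3, -2.7, -3.8]
finger_gap: 0.143
gripper_force: 68.4
```

```bash
python3 st.py
```

```text
{'t': 8.65, 'q': [-0.201, 0.596, 1.838, -0.0, 0.71, -2.3], 'tcp_pos': [0.509, 0.009, 0.077], 'yaw': -239.713, 'force': [-4.33, -2.715, -3.829], 'ft_torque': [-0.651, 0.841, -0.044], 'finger_gap': 0.143, 'gripper_force': 68.44}
```

I've travelled 57 mm; from here on, slow 1 mm rows until the y force rises.

servo_tool(
  rows=[
    [[0, 0, 0, -0.0004, 0.0009, 0, -1], [0, 0, 0, -0.0004, 0.0009, 0, -1], [0, 0, 0, -0.0004, 0.0009, 0, -1], [0, 0, 0, -0.0004, 0.0009, 0, -1]],
  ],
)

```text
t: 8.98
tcp_pos: [0.5089, 0.0133, 0.0769]
tool_rot: [-0.261, 0.965, 0.0, -0.001]
force: [-4.6, -3.8, -3.0]
finger_gap: 0.144
gripper_force: 68.5
```

servo_tool(
  rows=[
    [[0, 0, 0, -0.0004, 0.0009, 0, -1], [0, 0, 0, -0.0004, 0.0009, 0, -1], [0, 0, 0, -0.0004, 0.0009, 0, -1], [0, 0, 0, -0.0004, 0.0009, 0, -1]],
  ],
)

```text
t: 9.32
tcp_pos: [0.5086, 0.0171, 0.0769]
tool_rot: [-0.261, 0.965, 0.0, -0.001]
force: [-4.2, -3.5, -3.4]
finger_gap: 0.15
gripper_force: 68.5
```

servo_tool(
  rows=[
    [[0, 0, 0, -0.0004, 0.0009, 0, -1], [0, 0, 0, -0.0004, 0.0009, 0, -1], [0, 0, 0, -0.0004, 0.0009, 0, -1], [0, 0, 0, -0.0004, 0.0009, 0, -1]],
  ],
)

```text
t: 9.65
tcp_pos: [0.5083, 0.021, 0.0769]
tool_rot: [-0.261, 0.965, 0.0, -0.001]
force: [-3.6, -4.2, -2.9]
finger_gap: 0.146
gripper_force: 68.5
```

servo_tool(
  rows=[
    [[0, 0, 0, -0.0004, 0.0009, 0, -1], [0, 0, 0, -0.0004, 0.0009, 0, -1], [0, 0, 0, -0.0004, 0.0009, 0, -1]],
  ],
)

```text
t: 9.9
tcp_pos: [0.5081, 0.0239, 0.077]
tool_rot: [-0.261, 0.965, 0.0, -0.001]
force: [-4.7, -6.1, -4.0]
finger_gap: 0.144
gripper_force: 68.6
```

servo_tool(
  rows=[
    [[0, 0, 0, -0.0004, 0.0009, 0, -1], [0, 0, 0, -0.0004, 0.0009, 0, -1], [0, 0, 0, -0.0004, 0.0009, 0, -1]],
  ],
)

```text
t: 10.15
tcp_pos: [0.5081, 0.0244, 0.077]
tool_rot: [-0.263, 0.965, -0.002, -0.001]
force: [-5.8, -15.6, -4.2]
finger_gap: 0.15
gripper_force: 68.6
```

```bash
python3 st.py
python3 - <<'E'
from h import *
import cv2
w=manip.snapshot("wrist");c=manip.snapshot("side")
o=np.zeros((600,800,3),np.uint8)
o[:600,:400]=cv2.resize(w[0:480,160:480],(400,600))
o[:300,400:]=cv2.resize(c[195:270,250:350],(400,300),interpolation=2)
cv2.imwrite("pics/m5.png",o)
E
```

```text
{'t': 10.15, 'q': [-0.169, 0.595, 1.841, -0.007, 0.706, -2.266], 'tcp_pos': [0.508, 0.024, 0.077], 'yaw': -239.547, 'force': [-5.792, -15.567, -4.201], 'ft_torque': [-2.874, 0.973, -0.072], 'finger_gap': 0.15, 'gripper_force': 68.58}
```

There's firm contact after 72.5 mm: position has stopped and the y force has risen by 12 N, which fits the expected 57–80 mm. Holding that push, I tighten clockwise and follow the screw down.

servo_tool(
  rows=[
    [[0, 0, 0, 0, 0, 0, -1], [0, 0, 7, 0, 0, 0.0002, -1], [0, 0, 7, 0, 0, 0.0001, -1], [0, 0, 7, 0, 0, 0.0002, -1], [0, 0, 7, 0, 0, 0.0001, -1], [0, 0, 7, 0, 0, 0.0002, -1], [0, 0, 7, 0, 0, 0.0001, -1], [0, 0, 0, 0, 0, 0, -1]],
  ],
)

```text
t: 10.92
tcp_pos: [0.5079, 0.0252, 0.0761]
tool_rot: [0.104, 0.995, -0.001, -0.001]
force: [-5.1, -10.0, -4.9]
finger_gap: 0.149
gripper_force: 68.7
```

```bash
python3 st.py
```

```text
{'t': 10.917, 'q': [-0.169, 0.596, 1.841, -0.004, 0.705, -1.529], 'tcp_pos': [0.508, 0.025, 0.076], 'yaw': 78.114, 'force': [-5.149, -9.964, -4.868], 'ft_torque': [-1.703, 0.822, -0.077], 'finger_gap': 0.149, 'gripper_force': 68.714}
```

servo_tool(
  rows=[
    [[0, 0, 7, 0, 0, 0.0002, -1], [0, 0, 7, 0, 0, 0.0001, -1], [0, 0, 7, 0, 0, 0.0002, -1], [0, 0, 7, 0, 0, 0.0001, -1], [0, 0, 7, 0, 0, 0.0002, -1], [0, 0, 7, 0, 0, 0.0001, -1], [0, 0, 0, 0, 0, 0, -1]],
  ],
)

```text
t: 11.5
tcp_pos: [0.5085, 0.026, 0.0753]
tool_rot: [0.453, 0.891, -0.001, 0.0]
force: [-3.7, -5.8, -4.2]
finger_gap: 0.145
gripper_force: 68.7
```

```bash
python3 st.py
```

```text
{'t': 11.5, 'q': [-0.168, 0.598, 1.841, -0.002, 0.702, -0.796], 'tcp_pos': [0.508, 0.026, 0.075], 'yaw': 36.065, 'force': [-3.685, -5.822, -4.185], 'ft_torque': [-1.11, 0.721, -0.078], 'finger_gap': 0.145, 'gripper_force': 68.73}
```

Still slack, with yaw now at 36°. I add 1.5 mm of push because the eccentric grip relaxed it, then keep tightening.

servo_tool(
  rows=[
    [[0, 0, 0, 0.0013, 0.0008, 0, -1], [0, 0, 7, 0, 0, 0.0001, -1], [0, 0, 7, 0, 0, 0.0002, -1], [0, 0, 7, 0, 0, 0.0001, -1], [0, 0, 0, 0, 0, 0, -1]],
  ],
)

```text
t: 11.92
tcp_pos: [0.509, 0.0264, 0.0752]
tool_rot: [0.608, 0.794, -0.001, 0.001]
force: [-4.3, -9.5, -2.5]
finger_gap: 0.146
gripper_force: 69.0
```

```bash
python3 st.py
```

```text
{'t': 11.917, 'q': [-0.166, 0.598, 1.841, -0.004, 0.701, -0.427], 'tcp_pos': [0.509, 0.026, 0.075], 'yaw': 15.116, 'force': [-4.319, -9.529, -2.535], 'ft_torque': [-1.759, 0.673, -0.172], 'finger_gap': 0.146, 'gripper_force': 69.01}
```

servo_tool(
  rows=[
    [[0, 0, 7, 0, 0, 0.0001, -1], [0, 0, 7, 0, 0, 0.0002, -1], [0, 0, 7, 0, 0, 0.0001, -1], [0, 0, 0, 0, 0, 0, -1]],
  ],
)

```text
t: 12.25
tcp_pos: [0.5096, 0.0264, 0.0751]
tool_rot: [0.742, 0.67, -0.0, 0.002]
force: [-4.0, -9.9, -0.2]
finger_gap: 0.146
gripper_force: 69.3
```

```bash
python3 st.py
```

```text
{'t': 12.25, 'q': [-0.166, 0.598, 1.841, -0.004, 0.699, -0.06], 'tcp_pos': [0.51, 0.026, 0.075], 'yaw': -5.889, 'force': [-4.049, -9.917, -0.195], 'ft_torque': [-1.68, 0.668, -0.224], 'finger_gap': 0.146, 'gripper_force': 69.301}
```

The screw is biting: the moment moves about 0.09 N m per 21°. About 0.16 N m is on it now, so I go 35° further.

servo_tool(
  rows=[
    [[0, 0, 7, 0, 0, 0, -1], [0, 0, 7, 0, 0, 0.0001, -1], [0, 0, 7, 0, 0, 0, -1], [0, 0, 0, 0, 0, 0, -1], [0, 0, 0, 0, 0, 0, -1]],
  ],
)

```text
t: 12.67
tcp_pos: [0.5101, 0.0263, 0.0751]
tool_rot: [0.851, 0.525, 0.001, 0.002]
force: [-2.6, -10.5, -1.8]
finger_gap: 0.146
gripper_force: 69.3
```

```bash
python3 st.py
```

```text
{'t': 12.667, 'q': [-0.166, 0.599, 1.84, -0.004, 0.698, 0.303], 'tcp_pos': [0.51, 0.026, 0.075], 'yaw': -26.727, 'force': [-2.565, -10.524, -1.76], 'ft_torque': [-1.757, 0.481, -0.255], 'finger_gap': 0.146, 'gripper_force': 69.319}
```

servo_tool(
  rows=[
    [[0, 0, 7, 0, 0, 0, -1], [0, 0, 7, 0, 0, 0.0001, -1], [0, 0, 0, 0, 0, 0, -1], [0, 0, 0, 0, 0, 0, -1]],
  ],
)

```text
t: 13.0
tcp_pos: [0.5104, 0.026, 0.0751]
tool_rot: [0.909, 0.417, 0.001, 0.002]
force: [-3.5, -11.8, -2.3]
finger_gap: 0.148
gripper_force: 69.3
```

```bash
python3 st.py
```

```text
{'t': 13.0, 'q': [-0.166, 0.599, 1.84, -0.004, 0.698, 0.548], 'tcp_pos': [0.51, 0.026, 0.075], 'yaw': -40.724, 'force': [-3.458, -11.797, -2.32], 'ft_torque': [-1.899, 0.505, -0.308], 'finger_gap': 0.148, 'gripper_force': 69.344}
```

Net about 0.25 N m. 14° more, then I release the push by 1 mm, open and lift clear.

servo_tool(
  rows=[
    [[0, 0, 7, 0, 0, 0, -1], [0, 0, 7, 0, 0, 0, -1], [0, 0, 0, 0, 0, 0, -1], [0, 0, 0, 0, 0, 0, -1]],
  ],
)

```text
t: 13.33
tcp_pos: [0.5107, 0.0258, 0.075]
tool_rot: [0.953, 0.303, 0.002, 0.002]
force: [-2.9, -12.1, -2.0]
finger_gap: 0.147
gripper_force: 69.4
```

```bash
python3 st.py
```

```text
{'t': 13.333, 'q': [-0.167, 0.599, 1.84, -0.004, 0.697, 0.793], 'tcp_pos': [0.511, 0.026, 0.075], 'yaw': -54.758, 'force': [-2.894, -12.079, -1.971], 'ft_torque': [-2.061, 0.401, -0.473], 'finger_gap': 0.147, 'gripper_force': 69.444}
```

servo_tool(
  rows=[
    [[0, 0, 0, -0.001, 0.0017, 0, -1], [0, 0, 0, 0, 0, 0, -0.6], [0, 0, 0, 0, 0, 0, -0.3], [0, 0, 0, 0, 0, 0, -0.2], [0, 0, 0, 0, 0, 0, -0.2], [0, 0, 0, 0, 0, -0.01, -0.2], [0, 0, 0, 0, 0, -0.02, -0.2], [0, 0, 0, 0, 0, -0.03, -0.2]],
  ],
)

```text
t: 14.0
tcp_pos: [0.5068, 0.027, 0.1336]
tool_rot: [0.952, 0.305, -0.002, -0.001]
force: [-1.5, -0.9, 1.0]
finger_gap: 0.402
gripper_force: 0.0
```

servo_tool(
  rows=[
    [[0, 0, 7, 0, 0, -0.04, 0], [0, 0, 0, 0, 0, -0.03, 0], [0, 0, 0, -0.02, 0.03, 0, 0], [0, 0, 0, -0.02, 0.03, 0, 0], [0, 0, 0, -0.02, 0.03, 0, 0], [0, 0, 0, 0, 0, 0, 0], [0, 0, 0, 0, 0, 0, 0]],
  ],
)

```text
t: 14.58
tcp_pos: [0.4989, -0.0828, 0.2051]
tool_rot: [0.97, 0.244, 0.001, 0.0]
force: [0.1, -0.3, -0.1]
finger_gap: 0.501
gripper_force: 0.0
```

```bash
python3 st.py
python3 - <<'E'
from h import *
import cv2
w=manip.snapshot("wrist");s=manip.snapshot("side");c=manip.snapshot("scene")
o=np.zeros((600,800,3),np.uint8)
o[:300,:400]=cv2.resize(w,(400,300))
o[300:,:400]=cv2.resize(s[190:295,220:360],(400,300),interpolation=2)
o[300:,400:]=cv2.resize(c[195:300,270:410],(400,300),interpolation=2)
cv2.imwrite("pics/m6.png",o)
E
```

```text
{'t': 14.583, 'q': [-0.386, 0.382, 1.741, 0.0, 1.017, 0.691], 'tcp_pos': [0.499, -0.083, 0.205], 'yaw': -61.723, 'force': [0.106, -0.343, -0.141], 'ft_torque': [0.001, -0.014, -0.017], 'finger_gap': 0.501, 'gripper_force': 0.0}
```

View pics/m6.png

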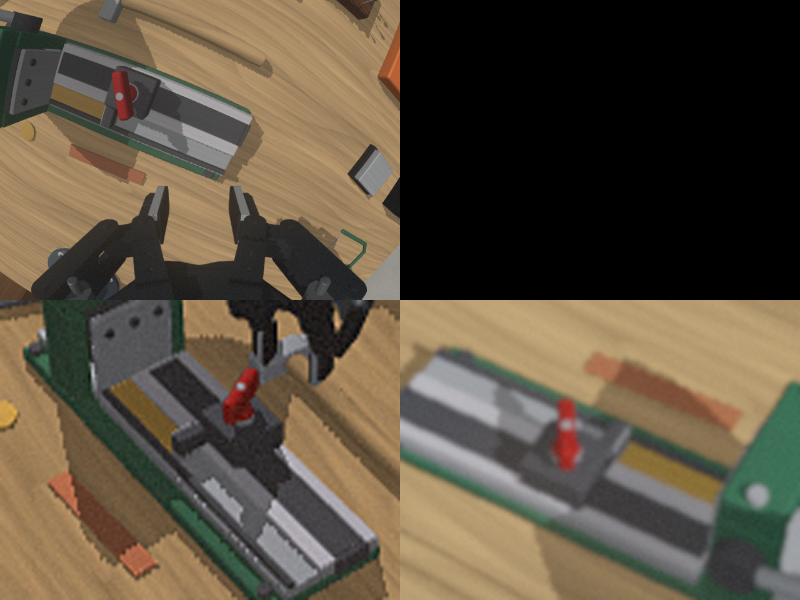

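The blank lies flat against the blade and the stop's toe against it with no visible gap. The wing is turned as left and the gripper is clear. The final torque is about 0.3–0.4 N m by both angle and moment, so I hand in.

```bash
python3 -c "
from station import manip
print(manip.sign_off())"
```

```text
the job is handed in; nothing more can be done
None
```

I slackened the knob, pushed the stop about 72 mm until the blank was snug against the blade, tightened the knob to an estimated 0.3–0.4 N m, backed the arm clear, and handed the job in; the hand-in gave no verdict.

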